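# Click the flat battery pack into the charger and tug it to check

## Task

Put the flat battery pack, the one with the red top, upright into the bench charger and press it all the way down until the orange catches hold it. Then give it a firm upward tug to confirm that it has latched; if it lifts out, press it home again and tug again. Finally let go, leaving it fully down in the charger, and leave the charged pack with the green top where it stands.

Things in the scene. Friction and masses are not known exactly. Their poses are not given: they have to be found in the camera images.
- red_pack_center (a point): Centre, half-way up, of the flat pack to load: upright black block 64 (its x) x 44 (its y) x 105 mm tall (z up) with a red top, on the bench, 0.25-0.45 kg. Grip it across the 44 mm, here or up to 30 mm higher. Half a turn makes no difference. Its lowest 10 mm are a full-length foot; 10 to 33 mm up both ends are cut back 6 mm, where the catches snap in over the foot.
- green_pack_center (a point): Centre, half-way up, of the charged pack: same shape and size as the red-topped one but with a green top. A bystander: leave it standing.
- bay (a point): Middle of the charger's bay floor, 4 mm above the bench. x: along the bay (the pack's 64 mm), y: across, z: up. Bay 67 x 48 mm, sides flared outward to the top; rims above the floor: long sides 24 mm, ends (sprung orange catches) 42 mm. A pack fully home stands on the floor, its centre 52.5 mm above this point.
- charger: Grey stand fixed to the bench, 150 x 120 mm, origin under its middle, axes as the bay's. Its catches resist from 25 mm above home and need a push of about 8 to 15 N; they snap over the foot in the last 6 mm. A latched pack has 6 mm of free play: tugged, it rises 6 mm and stops firmly; let go, it drops back. Unlatched, it lifts out or stands 7 to 25 mm too high.
There are look-alikes about, which are no part of the job. There is more than one size of the charger; the job needs the smaller.

How it is judged:
On the way, in this order (a step that is already met when the one before it is completed fails the run):
1. the red-topped pack has been pressed down to within 4.5 mm of the bay floor, where the catches close over its foot (z of red_pack_center in the frame of bay below 0.057 m and horizontal distance between red_pack_center and bay below 0.012 m and angle between red_pack_center's own z axis and vertical below 0.17 rad), for 0.1 s.
2. it is tugged up against the closed catches: it has risen through its free play (5 to 9 mm above the floor) and bears on the catches with more than 2.5 N (z of red_pack_center in the frame of bay between 0.0575 and 0.0615 m and horizontal distance between red_pack_center and bay below 0.012 m and contact force between charger and red_pack above 2.5 N).
At the end, for the whole second after the job is handed in: The red-topped pack is released and at rest in the bay, centre under 57 mm above the bay floor (4.5 mm from home), within 12 mm of its middle, within 10 degrees of upright, after a tug against the closed catches; the green-topped pack stands upright within 30 mm of where it was (all of step 1 and linear speed of red_pack below 0.02 m/s and angle between green_pack_center's own z axis and vertical below 0.17 rad and distance of green_pack_center from where it was at the start of the episode below 0.03 m); the robot touches nothing.
It fails at once if the green-topped pack is knocked over or moved by more than 30 mm (distance of green_pack_center from where it was at the start of the episode above 0.03 m or angle between green_pack_center's own z axis and vertical above 0.5 rad).
It also fails if it takes over 45 s, if anything falls off the work surface, if the arm or the gripper's body presses on something with over 40 N, if the wrist force passes 120 N, or if a joint passes its speed limit or range.

## Robot

A 6-joint arm with a two-finger parallel gripper is mounted at the origin on the work surface. World frame = base frame: x ahead of the robot, y to its left, z up, the work surface at z = 0. Lengths are in m, angles in rad, forces in N, time in s.
With the tool pointing down it reaches from about 0.375 to 0.9 m from the base axis. Payload 3.1 kg.
Tool frame: the origin (TCP) lies at the very end of the fingers, on their centre line; the grasp point (between the pads) lies 19 mm behind it; z points along the fingers, y is the direction in which the jaws open and shut (so a half turn about z gives the same grasp; the last joint's range is limited). The gripper opens to 87 mm and grips with 3 to 60 N. Pads are 19 mm wide; open, the fingers measure 117 mm over their backs; the gripper's body (75 mm by 190 mm) begins 51 mm behind the grasp point.
Start: joints at [-1.458, 0.527, 1.433, -0, 1.181, -0.178], TCP at [0.179, -0.599, 0.223] pointing down, gripper open.
Joint ranges: [-3.08, 3.08], [-0.75, 2.2], [0.22, 2.44], [-1.43, 4.57], [0, 2.65], [-2.85, 2.85]. Speed limits (rad/s): [2.79, 2.79, 3.14, 3.14, 3.14, 3.14].

## Interface

Orientations are given as a rotation vector (axis times angle).
In Python, from rig import r gives the robot as it stands.
- The arm moves only by the tool servo_tool, never from a script. Its argument "moves" is a list of rows, each an object of numbers: "tx", "ty", "tz": the shift along the tool's x, y, z in mm; "rx", "ry", "rz": the turn, a rotation vector about the tool's x, y, z in degrees. In form: [{"tx": .., "ty": .., "tz": .., "rx": .., "ry": .., "rz": ..}, ...]. A call has 1 to 8 rows; each row is the pose to reach, as a shift and turn from the pose commanded when the call began, along the tool's axes at that moment; what a row does not reach only later rows make up. A row lasts 1/10 s, in which the tool goes at most 50 mm and 8.59 degrees, less where a joint would pass 70% of its speed; a pose out of reach is approached as far as the arm can. A call with a gripper value outside its range is refused whole. "gripper" is the closure, from -1 (fully open) to 1 (shut), set as the call begins (left out, the last holds). The fingers move at their own pace and stop on an object; "squeeze" is the grip in N (left out, the last holds). Time passes only in rows, so rows that repeat a pose let the fingers close. It gives the time, the measured TCP pose, the force and the opening at its end, in the units of the state.
- r.get_obs(): the state, without advancing time (a new reading comes with each control period).
- r.grab_frame(name): name is "scene" or "top" or "wrist"; returns the picture (400x640x3 uint8, red, green, blue); there is no depth.
- r.camera_info(name): a dict with "fov_y" (degrees; the focal length in pixels is half the picture's height over the tangent of half this angle, whatever the lens; pixels are square), "cx", "cy" (the principal point, pixels), "k1" (the pictures are not rectified: a ray, as slopes to the right and down, at radius r is drawn at 1 + k1 r^2 times it, then the intrinsics apply), "xyz" and "rotation" of the camera in the world; the wrist camera has in their place "hand_eye" (4x4, takes a point from camera to tool coordinates, whose origin is the TCP and whose axes are the flange's). Camera axes: x right, y down, z forward; pixel columns grow to the right and rows downward; lengths in m; the calibration is good to about 2 mm. A picture is of the moment at which its call begins: read the wrist's pose just before it. camera_info takes no time and is no camera call.
- r.job_done(): hands the job in, once; it reports no verdict.
The state is a dict: "time_s": time; "joint_pos": joint angles; "qd": joint speeds; "joint_efforts": joint torques, N m; "position": TCP position; "tcp_rot": TCP orientation; "force": force on the tool from outside, world axes, zero at the start; "wrist_torque": the same for the moment, N m; "width": finger opening in m.
Only numpy, scipy, OpenCV 4.12 (cv2) and the standard library are available. Lean on these libraries where they do the work, as an engineer would, in place of code of your own. Each camera call takes 0.05 s, during which the arm holds its last target. There are 200 camera calls.

## Working session

There is one attempt and no reset: what is moved stays moved. The work goes in short steps, Python scripts to look and compute and a tool call to move; the robot and the scene stay as the last step left them, time stands still between calls to the robot, and variables do not carry over. Pictures are saved under pics/ and viewed, about 8 in all and at most 12, crops included, and the job is handed in when it is done.

Besides the shell and the picture viewer there is one more tool, called after ">>>" as name(argument=value, ...), one argument or row to a line, values as JSON. servo_tool: Moves the arm, as the interface text tells. Its arguments: {"type":"object","properties":{"moves":{"type":"array"},"gripper":{"type":"number"},"squeeze":{"type":"number"}},"required":["moves"]}

```bash
mkdir -p pics; ls; python3 - <<'E'
from rig import r
import cv2,numpy as np
for n in("top","scene"):
    i=r.camera_info(n);print(n,i)
    cv2.imwrite(f"pics/{n}0.png",r.grab_frame(n)[:,:,::-1])
print(r.camera_info("wrist"));o=r.get_obs();print(o)
E
```

```text
pics
top {'fov_y': 48.527001553822544, 'cx': 307.75012224359944, 'cy': 205.0367176024225, 'k1': -0.011475595026122878, 'xyz': array([ 0.41375065, -0.03431641,  0.92599104]), 'rotation': array([-2.23313019,  2.20277798, -0.04082648])}
scene {'fov_y': 42.89676936210616, 'cx': 317.7670402138621, 'cy': 192.48074184860673, 'k1': -0.1559620194277746, 'xyz': array([1.19931344, 0.01436865, 0.55379301]), 'rotation': array([-1.535387  , -1.69432586,  0.92568282])}
{'fov_y': 58.84534237142037, 'cx': 320.3352147000568, 'cy': 203.15308755650702, 'k1': 0.021148471716173133, 'hand_eye': array([[ 4.82562886e-04, -9.68618738e-01, -2.48550815e-01,
         6.99269825e-02],
       [ 9.99999362e-01,  7.21238526e-04, -8.69208867e-04,
        -1.37510180e-03],
       [ 1.02119642e-03, -2.48550237e-01,  9.68618468e-01,
        -1.62429454e-01],
       [ 0.00000000e+00,  0.00000000e+00,  0.00000000e+00,
         1.00000000e+00]])}
{'time_s': 0.1, 'joint_pos': array([-1.45845144e+00,  5.28348914e-01,  1.43376195e+00, -1.68968934e-05,
        1.18138173e+00, -1.78502729e-01]), 'qd': array([ 0.00194564, -0.00121247, -0.00436543,  0.00099454,  0.00058647,
        0.00071761]), 'joint_efforts': array([-5.90346390e-04, -4.40986490e+01, -1.77150321e+01,  6.35510869e-02,
        5.34276443e-02, -3.32276056e-05]), 'position': array([ 0.17917597, -0.59809102,  0.22168829]), 'tcp_rot': array([-3.10655099e+00, -4.54988510e-01, -7.41272348e-05]), 'force': array([ 0.40984213, -0.34027722, -0.00868478]), 'wrist_torque': array([-0.01974719, -0.02396914,  0.02260091]), 'width': 0.08729278178170047}
```

View pics/top0.png

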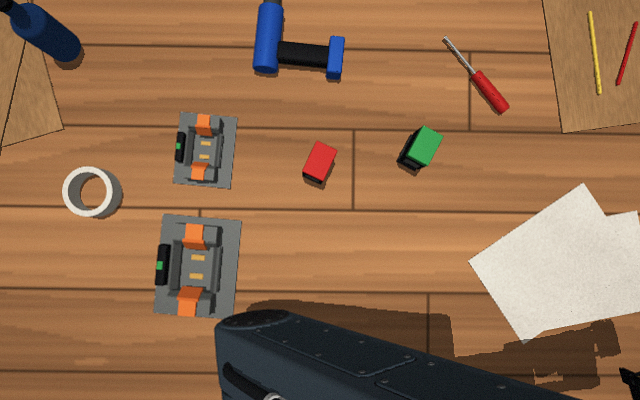

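View pics/scene0.png

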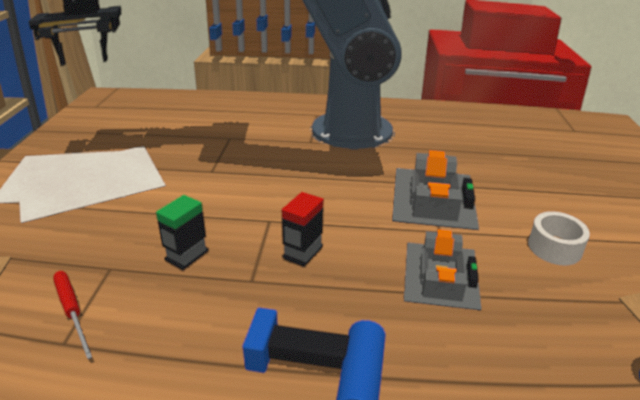

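The top view shows the small charger at about (205,150), the large one at (198,267), the red pack top at (320,160) and the green top at (424,147). The scene view agrees with this. Next I'll turn these pixels into positions.

```bash
cat > h.py <<'E'
from rig import r
import cv2,numpy as np
from scipy.spatial.transform import Rotation as R
def cam(n,o=None):
    i=r.camera_info(n);f=200/np.tan(np.radians(i['fov_y']/2))
    K=np.array([[f,0,i['cx']],[0,f,i['cy']],[0,0,1]]);d=np.array([i['k1'],0,0,0.])
    if n=="wrist":
        T=np.eye(4);T[:3,:3]=R.from_rotvec(o['tcp_rot']).as_matrix();T[:3,3]=o['position'];T=T@i['hand_eye']
        return K,d,T[:3,:3],T[:3,3]
    return K,d,R.from_rotvec(i['rotation']).as_matrix(),np.array(i['xyz'])
def plane(c,px,z):
    K,d,M,t=c;u=cv2.undistortPoints(np.array(px,float).reshape(-1,1,2),K,d)[:,0]
    v=np.c_[u,np.ones(len(u))]@M.T
    return t+v*((z-t[2])/v[:,2])[:,None]
def proj(c,P):
    K,d,M,t=c;return cv2.projectPoints((np.array(P,float)-t)@M,np.zeros(3),np.zeros(3),K,d)[0][:,0]
def rect(img,mask,c,z):
    n,l,s,_=cv2.connectedComponentsWithStats(mask.astype(np.uint8));out=[]
    for k in range(1,n):
        if s[k,4]>60:
            cn=cv2.findContours((l==k).astype(np.uint8),0,2)[0][0][:,0]
            P=plane(c,cn,z);(x,y),(w,h),a=cv2.minAreaRect((P[:,:2]*1000).astype(np.float32))
            if h>w:w,h,a=h,w,a+90
            out.append((s[k,4],np.round(cn.mean(0)),round(x,1),round(y,1),round(w,1),round(h,1),round((a+90)%180-90,1)))
    return out # area,px,x,y,long,short,angle of long axis in deg
def masks(im):
    h=cv2.cvtColor(im,cv2.COLOR_RGB2HSV);H,S,V=cv2.split(h)
    return dict(red=((H<4)|(H>175))&(S>180)&(V>110),green=(H>50)&(H<80)&(S>120)&(V>60),orange=(H>6)&(H<15)&(S>200)&(V>150))
E
python3 - <<'E'
from h import *
c=cam("top");im=cv2.imread("pics/top0.png")[:,:,::-1].copy();m=masks(im)
for k in("red","green"):
  for o in rect(im,m[k],c,.105):print(k,o)
for o in rect(im,m["orange"],c,.046):print("or",o)
q=[(180,111),(239,117),(232,189),(173,183)]
P=plane(c,q,.004)*1000;print(P.round(1),P.mean(0))
q=[(165,213),(242,221),(233,318),(153,314)]
print((plane(c,q,.004)*1000).round(1))
E
```

```text
red (np.int32(211), array([627.,  53.]), 729.2, -649.3, 126.5, 6.4, -17.2)
red (np.int32(513), array([490.,  90.]), 650.4, -386.8, 89.7, 21.8, 39.3)
red (np.int32(790), array([320., 161.]), 514.7, -67.3, 63.6, 43.5, -24.2)
green (np.int32(810), array([425., 146.]), 546.2, -263.2, 65.6, 44.3, -27.8)
or (np.int32(100), array([191., 293.]), 255.9, 180.7, 39.2, 24.2, 85.5)
[[625.9 220.5   4. ]
 [615.3  97.6   4. ]
 [464.9 109.5   4. ]
 [475.6 231.9   4. ]] [545.46462657 164.8703942    4.        ]
[[413.2 247.1   4. ]
 [398.8  87.7   4. ]
 [198.5 103.    4. ]
 [204.8 267.8   4. ]]
```

```bash
cat >> h.py <<'E'
def todo(x,y,z,yaw):
    o=r.get_obs();A=R.from_rotvec(o['tcp_rot']);a=np.radians(yaw)
    B=R.from_matrix(np.array([[np.cos(a),np.sin(a),0],[np.sin(a),-np.cos(a),0],[0,0,-1.]]))
    print("t",o['time_s'],"pos",(o['position']*1000).round(1),"F",o['force'].round(1),"w",round(o['width']*1000,1))
    print("shift",(A.inv().apply(np.array([x,y,z])-o['position']*1000)).round(1),"turn",np.degrees((A.inv()*B).as_rotvec()).round(2))
E
python3 -c "
from h import *
todo(515,-67,250,-24.2)"
```

```text
t 0.1 pos [ 179.2 -598.1  221.7] F [ 0.4 -0.3 -0. ] w 87.3
shift [ 474.  -412.5  -27.4] turn [-1.100e-01  2.000e-02  4.086e+01]
```

>>> servo_tool(
  moves=[
    {"tx":474,"ty":-412,"tz":-28,"rz":41},
    {"tx":474,"ty":-412,"tz":-28,"rz":41},
    {"tx":474,"ty":-412,"tz":-28,"rz":41},
    {"tx":474,"ty":-412,"tz":-28,"rz":41},
    {"tx":474,"ty":-412,"tz":-28,"rz":41},
    {"tx":474,"ty":-412,"tz":-28,"rz":41},
    {"tx":474,"ty":-412,"tz":-28,"rz":41},
    {"tx":474,"ty":-412,"tz":-28,"rz":41},
  ],
  gripper=-1,
)

```text
validation failed for argument at $.mo...
```

```bash
python3 -c "
from h import *
todo(515,-67,250,-24.2)"
```

```text
t 0.1 pos [ 179.2 -598.1  221.7] F [ 0.4 -0.3 -0. ] w 87.3
shift [ 474.  -412.5  -27.4] turn [-1.100e-01  2.000e-02  4.086e+01]
```

>>> servo_tool(
  moves=[
    {"tx":40,"ty":-30,"tz":-10,"rx":0,"ry":0,"rz":5},
    {"tx":474,"ty":-412,"tz":-28,"rx":0,"ry":0,"rz":41},
  ],
  gripper=-1,
)

```text
time_s: 0.3
position: [0.235, -0.5175, 0.2339]
tcp_rot: [3.14, 0.072, 0.001]
force: [0.0, 0.1, 0.4]
width: 0.0871
```

```bash
python3 -c "
from h import *
todo(515,-67,250,-24.2)"
```

```text
t 0.3 pos [ 235.  -517.5  233.9] F [0.  0.1 0.4] w 87.1
shift [ 300.3 -437.3  -16.4] turn [ 0.06 -0.06 26.81]
```

>>> servo_tool(
  moves=[
    {"tx":300,"ty":-437,"tz":-16,"rx":0,"ry":0,"rz":26.8},
    {"tx":300,"ty":-437,"tz":-16,"rx":0,"ry":0,"rz":26.8},
    {"tx":300,"ty":-437,"tz":-16,"rx":0,"ry":0,"rz":26.8},
    {"tx":300,"ty":-437,"tz":-16,"rx":0,"ry":0,"rz":26.8},
    {"tx":300,"ty":-437,"tz":-16,"rx":0,"ry":0,"rz":26.8},
    {"tx":300,"ty":-437,"tz":-16,"rx":0,"ry":0,"rz":26.8},
    {"tx":300,"ty":-437,"tz":-16,"rx":0,"ry":0,"rz":26.8},
    {"tx":300,"ty":-437,"tz":-16,"rx":0,"ry":0,"rz":26.8},
  ],
)

```text
time_s: 1.1
position: [0.4418, -0.1768, 0.2458]
tcp_rot: [-3.074, 0.647, 0.0]
force: [0.7, -0.7, -0.4]
width: 0.0873
```

```bash
python3 -c "
from h import *
todo(515,-67,250,-24.2)"
```

```text
t 1.1 pos [ 441.8 -176.8  245.8] F [ 0.7 -0.7 -0.4] w 87.3
shift [  22.7 -130.    -4.2] turn [-0.    0.02  0.45]
```

>>> servo_tool(
  moves=[
    {"tx":22,"ty":-130,"tz":-4,"rx":0,"ry":0,"rz":0.4},
    {"tx":22,"ty":-130,"tz":-4,"rx":0,"ry":0,"rz":0.4},
    {"tx":22,"ty":-130,"tz":-4,"rx":0,"ry":0,"rz":0.4},
    {"tx":22,"ty":-130,"tz":-4,"rx":0,"ry":0,"rz":0.4},
    {"tx":22,"ty":-130,"tz":-4,"rx":0,"ry":0,"rz":0.4},
  ],
)

```text
time_s: 1.6
position: [0.5135, -0.0681, 0.2494]
tcp_rot: [3.072, -0.653, -0.002]
force: [-0.7, -0.7, -0.1]
width: 0.0869
```

```bash
python3 - <<'E'
from h import *
import time
o=r.get_obs();im=r.grab_frame("wrist");cv2.imwrite("pics/w1.png",im[:,:,::-1])
c=cam("wrist",o)
print([x for x in rect(im,masks(im)["red"],c,.105)])
todo(515,-67,58.5,-24.2)
E
```

```text
[(np.int32(3488), array([319., 188.]), 517.5, -66.0, 64.3, 43.1, -25.0)]
t 1.65 pos [513.1 -68.8 249.5] F [-0.6 -0.8 -0.9] w 87.2
shift [  1.2  -2.5 191. ] turn [0.04 0.07 0.09]
```

View pics/w1.png

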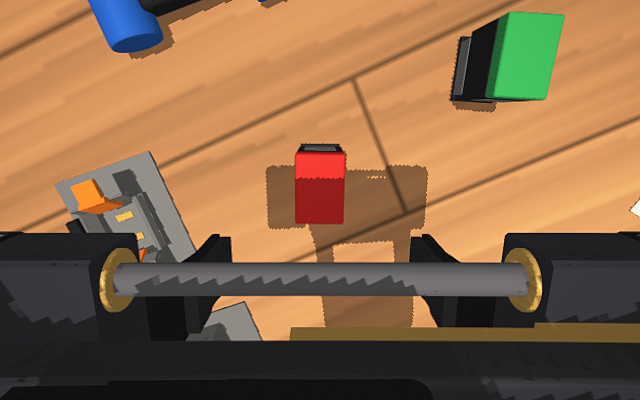

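The wrist view shows the red top at (319,188), centred between the open fingers, with the green pack well clear at (527,57). I'll descend and grip.

>>> servo_tool(
  moves=[
    {"tx":2.6,"ty":-3.8,"tz":45,"rx":0,"ry":0,"rz":0.6},
    {"tx":2.6,"ty":-3.8,"tz":90,"rx":0,"ry":0,"rz":0.6},
    {"tx":2.6,"ty":-3.8,"tz":130,"rx":0,"ry":0,"rz":0.6},
    {"tx":2.6,"ty":-3.8,"tz":165,"rx":0,"ry":0,"rz":0.6},
    {"tx":2.6,"ty":-3.8,"tz":191,"rx":0,"ry":0,"rz":0.6},
    {"tx":2.6,"ty":-3.8,"tz":191,"rx":0,"ry":0,"rz":0.6},
    {"tx":2.6,"ty":-3.8,"tz":191,"rx":0,"ry":0,"rz":0.6},
  ],
)

```text
time_s: 2.35
position: [0.5173, -0.0674, 0.059]
tcp_rot: [3.068, -0.676, -0.002]
force: [0.3, 0.3, 0.6]
width: 0.087
```

>>> servo_tool(
  moves=[
    {"tx":0,"ty":0,"tz":0,"rx":0,"ry":0,"rz":0},
    {"tx":0,"ty":0,"tz":0,"rx":0,"ry":0,"rz":0},
    {"tx":0,"ty":0,"tz":0,"rx":0,"ry":0,"rz":0},
    {"tx":0,"ty":0,"tz":0,"rx":0,"ry":0,"rz":0},
    {"tx":0,"ty":0,"tz":0,"rx":0,"ry":0,"rz":0},
    {"tx":0,"ty":0,"tz":0,"rx":0,"ry":0,"rz":0},
    {"tx":0,"ty":0,"tz":0,"rx":0,"ry":0,"rz":0},
    {"tx":0,"ty":0,"tz":0,"rx":0,"ry":0,"rz":0},
  ],
  gripper=1,
  squeeze=50,
)

```text
time_s: 3.15
position: [0.5177, -0.0664, 0.0591]
tcp_rot: [3.069, -0.672, 0.0]
force: [-0.8, -0.4, 1.9]
width: 0.0435
```

```bash
python3 -c "
from h import *
todo(518,-66,200,-24.7)"
```

```text
t 3.15 pos [517.7 -66.4  59.1] F [-0.8 -0.4  1.9] w 43.5
shift [ 1.000e-01 -4.000e-01 -1.409e+02] turn [ 0.01 -0.01 -0.01]
```

>>> servo_tool(
  moves=[
    {"tx":0,"ty":0,"tz":-30,"rx":0,"ry":0,"rz":0},
    {"tx":0,"ty":0,"tz":-70,"rx":0,"ry":0,"rz":0},
    {"tx":0,"ty":0,"tz":-110,"rx":0,"ry":0,"rz":0},
    {"tx":0,"ty":0,"tz":-141,"rx":0,"ry":0,"rz":0},
    {"tx":0,"ty":0,"tz":-141,"rx":0,"ry":0,"rz":0},
  ],
)

```text
time_s: 3.65
position: [0.5204, -0.0669, 0.2034]
tcp_rot: [3.068, -0.673, 0.014]
force: [1.2, -1.3, -3.6]
width: 0.0437
```

```bash
python3 -c "
from h import *
todo(540,45,230,-4.5)"
```

```text
t 3.65 pos [520.4 -66.9 203.4] F [ 1.2 -1.3 -3.6] w 43.7
shift [ -28.7 -109.9  -26.7] turn [ 2.000e-02 -5.200e-01 -2.023e+01]
```

>>> servo_tool(
  moves=[
    {"tx":-10,"ty":-35,"tz":-10,"rx":0,"ry":0,"rz":-7},
    {"tx":-20,"ty":-75,"tz":-20,"rx":0,"ry":0,"rz":-14},
    {"tx":-29,"ty":-110,"tz":-29,"rx":0,"ry":0,"rz":-20},
    {"tx":-29,"ty":-110,"tz":-29,"rx":0,"ry":0,"rz":-20},
    {"tx":-29,"ty":-110,"tz":-29,"rx":0,"ry":0,"rz":-20},
    {"tx":-29,"ty":-110,"tz":-29,"rx":0,"ry":0,"rz":-20},
    {"tx":-29,"ty":-110,"tz":-29,"rx":0,"ry":0,"rz":-20},
  ],
)

```text
time_s: 4.35
position: [0.5366, 0.0448, 0.2277]
tcp_rot: [3.139, -0.133, -0.004]
force: [0.2, -0.9, -3.5]
width: 0.0438
```

```bash
python3 - <<'E'
from h import *
o=r.get_obs();im=r.grab_frame("wrist");cv2.imwrite("pics/w2.png",im[:,:,::-1])
np.savez("w2.npz",p=o['position'],q=o['tcp_rot'])
c=cam("wrist",o);m=masks(im)
print(rect(im,m["orange"],c,.046));print(rect(im,m["red"],c,.21))
todo(545,165,230,-4.5)
E
```

```text
[(np.int32(280), array([203., 146.]), 583.6, 163.0, 35.9, 11.4, 85.3), (np.int32(509), array([199., 217.]), 516.4, 169.1, 33.8, 23.2, 76.5)]
[(np.int32(5821), array([320., 226.]), 540.4, 46.8, 66.9, 26.8, 85.2), (np.int32(3637), array([301., 312.]), 496.5, 50.5, 66.6, 19.0, 85.2)]
t 4.4 pos [536.8  44.8 227.9] F [-0.1 -0.  -3.3] w 43.7
shift [  -2.  -120.5   -2.1] turn [ 0.    0.11 -0.35]
```

View pics/w2.png

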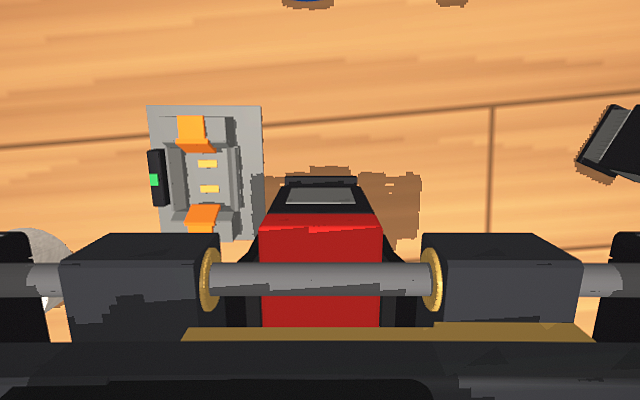

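```bash
python3 - <<'E'
from h import *
d=np.load("w2.npz");c=cam("wrist",dict(position=d['p'],tcp_rot=d['q']))
print("contacts",plane(c,[(207.5,163.5),(209,188.5)],.004)*1000)
P=plane(c,[(147,106),(262,106),(267,240),(153,236)],.004)*1000;print(P.round(1))
print("plate mid z4",P.mean(0))
im=cv2.imread("pics/w2.png")
s=4;x0,y0=130,95
b=cv2.resize(im[y0:y0+150,x0:x0+150],None,fx=s,fy=s,interpolation=cv2.INTER_CUBIC)
a=np.radians(-4.5);A=np.array([[np.cos(a),-np.sin(a)],[np.sin(a),np.cos(a)]])
def dr(cx,cy,L,W,z,col):
    q=np.array([[1,1],[1,-1],[-1,-1],[-1,1]])*[L/2,W/2]@A.T+[cx,cy]
    p=(proj(c,np.c_[q,np.full(4,z)]/1000.)+.5-[x0,y0])*s
    cv2.polylines(b,[p.astype(int)],True,col,1)
X,Y=545,165
dr(X,Y,150,120,4,(255,0,0));dr(X,Y,67,48,4,(0,255,0));
cv2.imwrite("pics/w2c.png",b)
E
```

```text
contacts [[561.1186245  168.76990982   4.        ]
 [533.39940102 171.7008727    4.        ]]
[[625.9 221.4   4. ]
 [616.2 102.    4. ]
 [467.6 115.    4. ]
 [483.6 244.5   4. ]]
plate mid z4 [548.31920559 170.70722834   4.        ]
```

View pics/w2c.png

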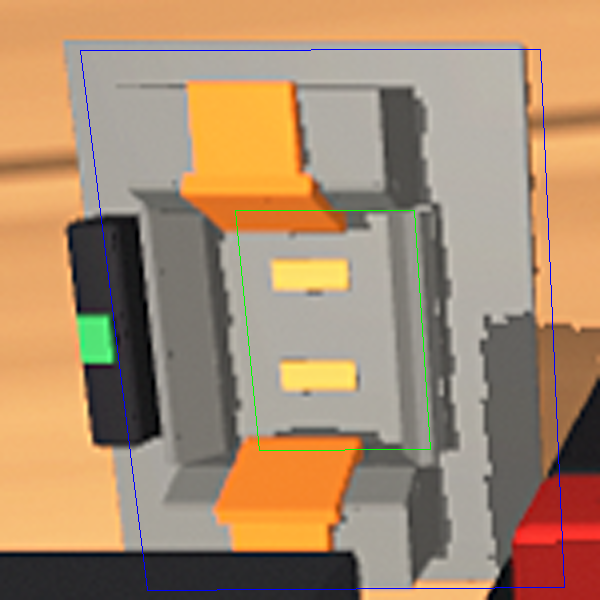

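The overlay using the top camera's estimate sits about 4–5 mm to the right of the bay seen here, with the gold contacts at wrist pixels (207,163) and (209,188). I'll take one look with the bay straight ahead, so any lateral bias shows against the pack itself.

>>> servo_tool(
  moves=[
    {"tx":-28,"ty":-38,"tz":0,"rx":0,"ry":0,"rz":-0.3},
    {"tx":-56,"ty":-78,"tz":0,"rx":0,"ry":0,"rz":-0.3},
    {"tx":-84,"ty":-118,"tz":0,"rx":0,"ry":0,"rz":-0.3},
    {"tx":-84,"ty":-118,"tz":0,"rx":0,"ry":0,"rz":-0.3},
    {"tx":-84,"ty":-118,"tz":0,"rx":0,"ry":0,"rz":-0.3},
    {"tx":-84,"ty":-118,"tz":0,"rx":0,"ry":0,"rz":-0.3},
    {"tx":-84,"ty":-118,"tz":0,"rx":0,"ry":0,"rz":-0.3},
  ],
)

```text
time_s: 5.1
position: [0.4645, 0.1691, 0.2289]
tcp_rot: [3.139, -0.125, 0.001]
force: [0.3, -0.5, -3.3]
width: 0.0441
```

```bash
python3 - <<'E'
from h import *
o=r.get_obs();im=r.grab_frame("wrist");cv2.imwrite("pics/w3.png",im[:,:,::-1])
np.savez("w3.npz",p=o['position'],q=o['tcp_rot'])
todo(547,169,230,-4.5)
H,S,V=cv2.split(cv2.cvtColor(im,cv2.COLOR_RGB2HSV))
def con(H,S,V,c,roi):
    m=((H>17)&(H<28)&(S>80)&(V>200)).astype(np.uint8)
    k=np.zeros_like(m);k[roi]=1;n,l,s,ce=cv2.connectedComponentsWithStats(m*k)
    for j in range(1,n):
        if s[j,4]>8:print(s[j],ce[j].round(1),(plane(c,[ce[j]],.004)*1000).round(1))
con(H,S,V,cam("wrist",o),np.s_[0:230,200:440])
t=cv2.imread("pics/top0.png");con(*cv2.split(cv2.cvtColor(t,cv2.COLOR_BGR2HSV)),cam("top"),np.s_[120:185,180:235])
E
```

```text
t 5.15 pos [464.4 169.1 228.9] F [ 1.3 -0.4 -3.4] w 43.8
shift [82.4 -6.5 -1.1] turn [ 0.01 -0.03 -0.07]
[302  21  27  26 676] [315.5  33.5] [[609.7 165.    4. ]]
[306  80  20   9 169] [315.9  84.1] [[562.  168.5   4. ]]
[306 109  20   8 153] [315.7 112.5] [[533.6 171.1   4. ]]
[303 144  25  22 502] [314.9 154.9] [[489.2 175.6   4. ]]
[201 142   9   3  24] [205.4 142.9] [[560.1 166.5   4. ]]
[200 155   9   3  24] [203.6 156.1] [[532.5 169.6   4. ]]
```

View pics/w3.png

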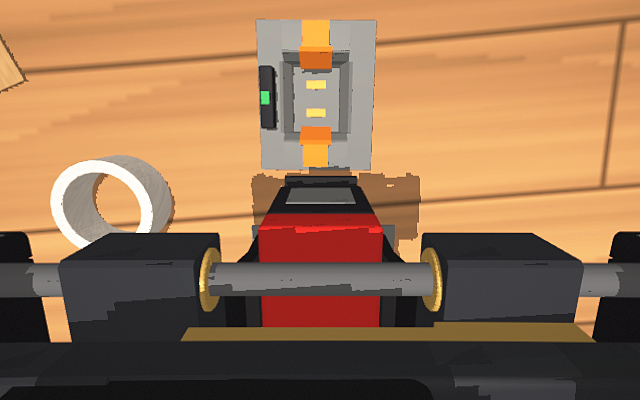

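```bash
python3 - <<'E'
from h import *
d=np.load("w3.npz");c=cam("wrist",dict(position=d['p'],tcp_rot=d['q']))
A=R.from_rotvec(d['q'])
for px,z in(((285,177.5),.1796),((357,177.5),.1796),((263,229),.275),((381,226),.275),((262,222),.275),((382,222),.275)):
    print(px,(A.inv().apply(plane(c,[px],z)[0]-d['p'])*1000).round(1))
g=cv2.imread("pics/w3.png")
print(g[165:240:1,300,::-1].tolist()[8:16],[ (i,g[i,320,::-1].tolist()) for i in range(208,236,2)])
todo(547.3,169.3,175,-5)
E
```

```text
(285, 177.5) [ 30.9 -23.7  49.3]
(357, 177.5) [30.9 19.9 49.3]
(263, 229) [ 30.2 -21.9 -46.1]
(381, 226) [ 31.3  18.8 -46.1]
(262, 222) [ 32.7 -22.2 -46.1]
(382, 222) [ 32.7  19.  -46.1]
[[159, 109, 69], [149, 103, 66], [132, 91, 59], [12, 16, 25], [38, 40, 42], [57, 57, 59], [57, 55, 57], [50, 49, 49]] [(208, [30, 28, 29]), (210, [26, 26, 28]), (212, [23, 29, 33]), (214, [141, 32, 29]), (216, [154, 32, 26]), (218, [154, 31, 26]), (220, [158, 33, 29]), (222, [158, 31, 26]), (224, [135, 31, 28]), (226, [216, 39, 35]), (228, [245, 49, 41]), (230, [243, 49, 44]), (232, [159, 31, 29]), (234, [162, 31, 27])]
t 5.15 pos [464.4 169.1 228.9] F [ 1.3 -0.4 -3.4] w 43.8
shift [82.6 -6.8 53.9] turn [ 0.01 -0.03  0.43]
```

The pack shows the same lateral bias of about 1.8 mm in the wrist view. Correcting for it, both cameras agree: the bay is at y≈168.0, and with the pack's offset in the grip the TCP should go to x≈548.7. I'll move above it.

>>> servo_tool(
  moves=[
    {"tx":40,"ty":-3,"tz":0,"rx":0,"ry":0,"rz":0.4},
    {"tx":84.2,"ty":-5.7,"tz":0,"rx":0,"ry":0,"rz":0.4},
    {"tx":84.2,"ty":-5.7,"tz":40,"rx":0,"ry":0,"rz":0.4},
    {"tx":84.2,"ty":-5.7,"tz":80,"rx":0,"ry":0,"rz":0.4},
    {"tx":84.2,"ty":-5.7,"tz":105,"rx":0,"ry":0,"rz":0.4},
    {"tx":84.2,"ty":-5.7,"tz":105,"rx":0,"ry":0,"rz":0.4},
    {"tx":84.2,"ty":-5.7,"tz":105,"rx":0,"ry":0,"rz":0.4},
    {"tx":84.2,"ty":-5.7,"tz":105,"rx":0,"ry":0,"rz":0.4},
  ],
)

```text
time_s: 5.95
position: [0.5498, 0.1693, 0.1256]
tcp_rot: [-3.138, 0.134, -0.006]
force: [-0.2, 0.0, -3.4]
width: 0.0435
```

```bash
python3 - <<'E'
from h import *
todo(548.7,168.0,95,-5)
cv2.imwrite("pics/s4.png",cv2.resize(r.grab_frame("scene")[150:330,340:560,::-1],None,fx=3,fy=3,interpolation=cv2.INTER_CUBIC))
E
```

```text
t 5.95 pos [549.8 169.3 125.6] F [-0.2  0.  -3.4] w 43.5
shift [-1.1  1.4 30.6] turn [-0.05 -0.24  0.12]
```

View pics/s4.png

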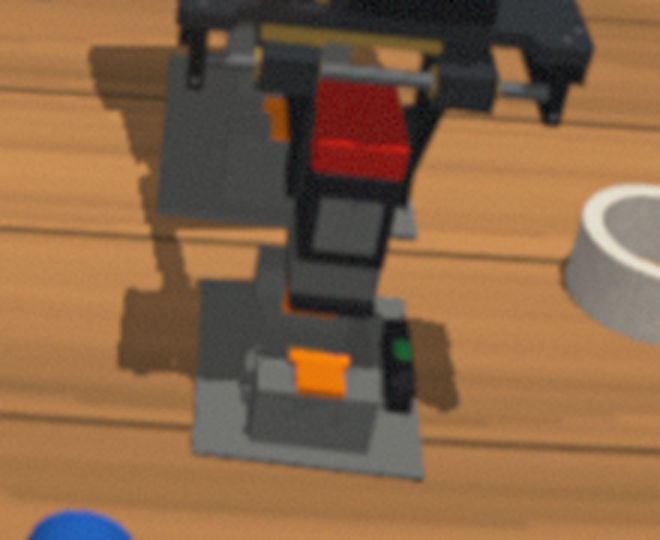

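The pack hangs upright over the bay, its foot at about (333,300) in the crop and the front catch at (320,370). I'll lower it in small steps and watch the force.

>>> servo_tool(
  moves=[
    {"tx":-1.1,"ty":1.4,"tz":5,"rx":0,"ry":-0.2,"rz":0.1},
    {"tx":-1.1,"ty":1.4,"tz":12,"rx":0,"ry":-0.2,"rz":0.1},
    {"tx":-1.1,"ty":1.4,"tz":19,"rx":0,"ry":-0.2,"rz":0.1},
    {"tx":-1.1,"ty":1.4,"tz":26,"rx":0,"ry":-0.2,"rz":0.1},
    {"tx":-1.1,"ty":1.4,"tz":31,"rx":0,"ry":-0.2,"rz":0.1},
    {"tx":-1.1,"ty":1.4,"tz":31,"rx":0,"ry":-0.2,"rz":0.1},
    {"tx":-1.1,"ty":1.4,"tz":31,"rx":0,"ry":-0.2,"rz":0.1},
  ],
)

```text
time_s: 6.7
position: [0.5465, 0.1682, 0.0926]
tcp_rot: [-3.139, 0.135, 0.006]
force: [0.2, 0.4, -3.0]
width: 0.0441
```

```bash
python3 -c "
from h import *
todo(548.7,168.0,62,-5);print(r.get_obs()['wrist_torque'])"
```

```text
t 6.7 pos [546.5 168.2  92.6] F [ 0.2  0.4 -3. ] w 44.1
shift [ 2.3  0.  30.6] turn [0.01 0.24 0.07]
[0.01402224 0.02823114 0.01035087]
```

>>> servo_tool(
  moves=[
    {"tx":1,"ty":0,"tz":4,"rx":0,"ry":0.1,"rz":0},
    {"tx":1,"ty":0,"tz":8,"rx":0,"ry":0.1,"rz":0},
    {"tx":1,"ty":0,"tz":12,"rx":0,"ry":0.1,"rz":0},
    {"tx":1,"ty":0,"tz":12,"rx":0,"ry":0.1,"rz":0},
  ],
)

```text
time_s: 7.1
position: [0.5478, 0.1682, 0.0809]
tcp_rot: [-3.138, 0.135, 0.002]
force: [-0.0, 0.4, -1.6]
width: 0.0438
```

```bash
python3 -c "
from h import *
todo(548.7,168.0,62,-5);print(r.get_obs()['wrist_torque'])"
```

```text
t 7.1 pos [547.8 168.2  80.9] F [-0.   0.4 -1.6] w 43.8
shift [ 0.9  0.1 18.9] turn [-0.02  0.07  0.06]
[ 0.14944039 -0.0388228  -0.00148532]
```

>>> servo_tool(
  moves=[
    {"tx":0.3,"ty":0,"tz":4,"rx":0,"ry":0,"rz":0},
    {"tx":0.3,"ty":0,"tz":8,"rx":0,"ry":0,"rz":0},
    {"tx":0.3,"ty":0,"tz":12,"rx":0,"ry":0,"rz":0},
    {"tx":0.3,"ty":0,"tz":12,"rx":0,"ry":0,"rz":0},
  ],
)

```text
time_s: 7.5
position: [0.5469, 0.1679, 0.0676]
tcp_rot: [3.138, -0.135, -0.006]
force: [-0.2, -0.1, -3.8]
width: 0.0435
```

>>> servo_tool(
  moves=[
    {"tx":0,"ty":0,"tz":2,"rx":0,"ry":0,"rz":0},
    {"tx":0,"ty":0,"tz":4,"rx":0,"ry":0,"rz":0},
    {"tx":0,"ty":0,"tz":6,"rx":0,"ry":0,"rz":0},
    {"tx":0,"ty":0,"tz":6,"rx":0,"ry":0,"rz":0},
  ],
)

```text
time_s: 7.9
position: [0.5474, 0.1681, 0.0632]
tcp_rot: [3.139, -0.135, -0.004]
force: [-1.0, -0.9, 0.6]
width: 0.0437
```

```bash
python3 -c "
from h import *
todo(548.7,168.0,62,-5);print(r.get_obs()['wrist_torque'])"
```

```text
t 7.9 pos [547.4 168.1  63.2] F [-1.  -0.9  0.6] w 43.7
shift [ 1.3 -0.   1.2] turn [0.01 0.14 0.07]
[-0.03438396  0.22243694  0.00423801]
```

>>> servo_tool(
  moves=[
    {"tx":0,"ty":0,"tz":1,"rx":0,"ry":0,"rz":0},
    {"tx":0,"ty":0,"tz":2.5,"rx":0,"ry":0,"rz":0},
    {"tx":0,"ty":0,"tz":2.5,"rx":0,"ry":0,"rz":0},
    {"tx":0,"ty":0,"tz":2.5,"rx":0,"ry":0,"rz":0},
  ],
)

```text
time_s: 8.3
position: [0.5474, 0.168, 0.063]
tcp_rot: [3.139, -0.135, -0.003]
force: [-5.8, -2.2, 16.4]
width: 0.0438
```

```bash
python3 - <<'E'
from h import *
todo(548.7,168.0,62,-5)
cv2.imwrite("pics/s5.png",cv2.resize(r.grab_frame("scene")[150:330,340:560,::-1],None,fx=3,fy=3,interpolation=cv2.INTER_CUBIC))
E
```

```text
t 8.3 pos [547.4 168.   63. ] F [-5.8 -2.2 16.4] w 43.8
shift [ 1.3 -0.1  1. ] turn [0.01 0.1  0.08]
```

View pics/s5.png

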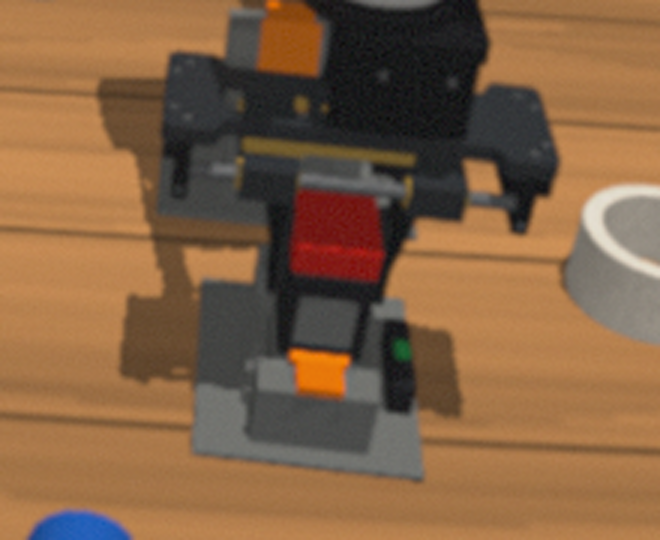

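The pack is firmly on the floor: the TCP stops at 63.0 mm, the expected home height, with 16 N of push. Now the tug.

>>> servo_tool(
  moves=[
    {"tx":0,"ty":0,"tz":-3,"rx":0,"ry":0,"rz":0},
    {"tx":0,"ty":0,"tz":-5,"rx":0,"ry":0,"rz":0},
    {"tx":0,"ty":0,"tz":-7,"rx":0,"ry":0,"rz":0},
    {"tx":0,"ty":0,"tz":-9,"rx":0,"ry":0,"rz":0},
    {"tx":0,"ty":0,"tz":-10,"rx":0,"ry":0,"rz":0},
    {"tx":0,"ty":0,"tz":-10,"rx":0,"ry":0,"rz":0},
    {"tx":0,"ty":0,"tz":-10,"rx":0,"ry":0,"rz":0},
  ],
)

```text
time_s: 9.05
position: [0.5476, 0.1681, 0.0692]
tcp_rot: [-3.139, 0.135, 0.004]
force: [2.0, -0.3, -14.0]
width: 0.0437
```

It rose 6.2 mm and is holding at about 10 N beyond the pack's weight. I'll pull a little harder to be sure.

>>> servo_tool(
  moves=[
    {"tx":0,"ty":0,"tz":-1,"rx":0,"ry":0,"rz":0},
    {"tx":0,"ty":0,"tz":-1.5,"rx":0,"ry":0,"rz":0},
    {"tx":0,"ty":0,"tz":-1.5,"rx":0,"ry":0,"rz":0},
  ],
)

```text
time_s: 9.35
position: [0.5474, 0.1681, 0.0694]
tcp_rot: [-3.139, 0.136, 0.005]
force: [4.1, 1.4, -27.8]
width: 0.0439
```

>>> servo_tool(
  moves=[
    {"tx":0,"ty":0,"tz":3,"rx":0,"ry":0,"rz":0},
    {"tx":0,"ty":0,"tz":6,"rx":0,"ry":0,"rz":0},
    {"tx":0,"ty":0,"tz":9.5,"rx":0,"ry":0,"rz":0},
    {"tx":0,"ty":0,"tz":9.5,"rx":0,"ry":0,"rz":0},
    {"tx":0,"ty":0,"tz":9.5,"rx":0,"ry":0,"rz":0},
  ],
)

```text
time_s: 9.85
position: [0.5481, 0.1681, 0.0631]
tcp_rot: [-3.138, 0.135, 0.001]
force: [-0.4, -0.5, -1.6]
width: 0.0437
```

It held at 28 N with no further rise, and it is back home at 63.1 mm. I'll release with a partial opening and rise.

>>> servo_tool(
  moves=[
    {"tx":0,"ty":0,"tz":0,"rx":0,"ry":0,"rz":0},
    {"tx":0,"ty":0,"tz":0,"rx":0,"ry":0,"rz":0},
    {"tx":0,"ty":0,"tz":0,"rx":0,"ry":0,"rz":0},
    {"tx":0,"ty":0,"tz":0,"rx":0,"ry":0,"rz":0},
    {"tx":0,"ty":0,"tz":0,"rx":0,"ry":0,"rz":0},
    {"tx":0,"ty":0,"tz":0,"rx":0,"ry":0,"rz":0},
  ],
  gripper=-0.4,
)

```text
time_s: 10.45
position: [0.5478, 0.1681, 0.0624]
tcp_rot: [-3.139, 0.135, 0.003]
force: [0.0, -0.3, -0.4]
width: 0.0607
```

>>> servo_tool(
  moves=[
    {"tx":0,"ty":0,"tz":-15,"rx":0,"ry":0,"rz":0},
    {"tx":0,"ty":0,"tz":-40,"rx":0,"ry":0,"rz":0},
    {"tx":0,"ty":0,"tz":-80,"rx":0,"ry":0,"rz":0},
    {"tx":-40,"ty":0,"tz":-125,"rx":0,"ry":0,"rz":0},
    {"tx":-80,"ty":0,"tz":-150,"rx":0,"ry":0,"rz":0},
    {"tx":-80,"ty":0,"tz":-150,"rx":0,"ry":0,"rz":0},
    {"tx":-80,"ty":0,"tz":-150,"rx":0,"ry":0,"rz":0},
  ],
)

```text
time_s: 11.15
position: [0.4679, 0.1753, 0.2137]
tcp_rot: [-3.138, 0.134, -0.001]
force: [0.1, -0.2, -0.5]
width: 0.0611
```

```bash
python3 - <<'E'
from h import *
todo(548.7,168.0,62,-5)
o=r.get_obs();im=r.grab_frame("wrist")
print(rect(im,masks(im)["red"],cam("wrist",o),.109))
t=r.grab_frame("top");print([x for x in rect(t,masks(t)["green"],cam("top"),.105) if x[0]>400])
s=r.grab_frame("scene")[150:330,140:560,::-1]
cv2.imwrite("pics/s6.png",np.vstack([cv2.resize(s,(700,300)),cv2.resize(im[0:260,150:490,::-1],(700,300))[:, :]]))
E
```

```text
t 11.15 pos [467.9 175.3 213.7] F [ 0.1 -0.2 -0.5] w 61.1
shift [ 81.1   0.4 151.7] turn [-0.03 -0.04  0.12]
[(np.int32(5479), array([325.,  82.]), 548.1, 170.4, 62.5, 43.5, -4.8)]
[(np.int32(822), array([424., 145.]), 545.7, -262.8, 65.3, 44.4, -27.9)]
```

View pics/s6.png

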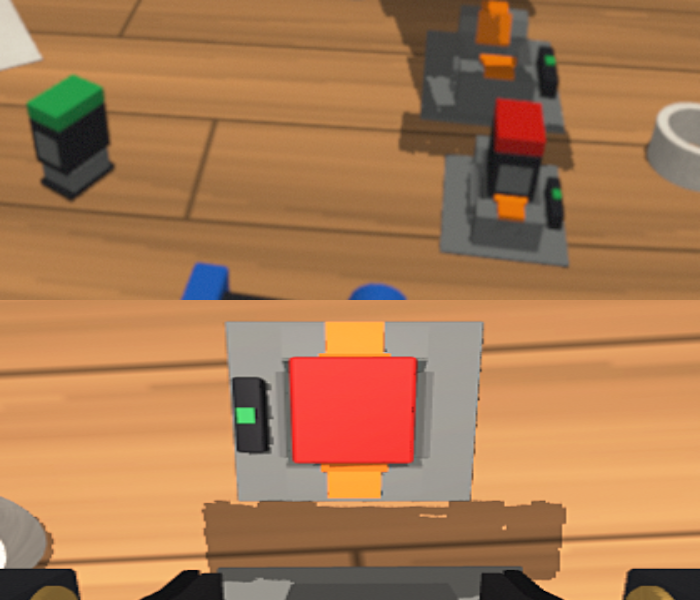

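The red pack stands squarely in the small charger between both catches, with its top at about (353,410) in the lower view. The green pack still stands, and the gripper is clear of everything. Handing in.

```bash
python3 -c "
from rig import r
print(r.job_done())"
```

```text
the job is handed in; nothing more can be done
None
```

The red-topped pack is latched fully down in the smaller charger, and I handed the job in at about 11 s on the robot's clock. No verdict was reported.

- **Pressing:** I gripped the pack across its 44 mm and pressed it down until it stopped firmly at the expected home height, with about 16 N of push.
- **Tug:** It rose about 6.3 mm and held against a pull of up to 28 N. It then went back down to the home height, so no second press was needed.
- **After release:** The wrist camera put the pack's top at (548, 170) mm, square with the bay and about 2.5 mm from my bay estimate. The green pack was still standing, within 1 mm of its starting spot. The gripper was clear, with wrist force near zero.
- **Disagreements:** The wrist and top cameras differed by about 2 mm on the bay's y position. I put this down to a wrist-camera bias, because the gripped pack showed the same offset. One servo call was refused for missing fields before anything moved.

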